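Line up the amber jars by size in the latch tray

ROBOT

A 6-joint arm with a two-finger parallel gripper is mounted at the origin on the work surface. World frame = base frame: x ahead of the robot, y to its left, z up, the work surface at z = 0. Lengths are in m, angles in rad, forces in N, time in s.
With the tool pointing down it reaches from about 0.375 to 0.9 m from the base axis. Payload 3.1 kg.
Tool frame: the origin (TCP) lies at the centre of the arm's flange, where the gripper is bolted on; the fingertips stand robot.tip_extent ahead of it and the grasp point (between the pads) lies 164 mm ahead of it (robot.tip_extent is the distance from the TCP to the fingertips, in m); z points along the fingers, y is the line along which they close (so a half turn about z gives the same grasp; the last joint's range is limited). The gripper opens to 87 mm and grips with 3 to 60 N. Pads are 19 mm wide; open, the fingers measure 117 mm over their backs; the gripper's body (75 mm by 190 mm) begins 51 mm behind the grasp point.
Start: joints at [-1.323, 0.527, 1.433, -0, 1.181, -0.178], TCP at [0.259, -0.569, 0.405] pointing down, gripper open.
Joint ranges: [-3.08, 3.08], [-0.75, 2.2], [0.22, 2.44], [-1.43, 4.57], [0, 2.65], [-2.85, 2.85]. Speed limits (rad/s): [2.79, 2.79, 3.14, 3.14, 3.14, 3.14].

INTERFACE

Orientations are given as a unit quaternion [x, y, z, w].
In Python, from rig import get_obs, camera, hand_in, cut_out, robot gives the robot as it stands.
- The arm moves only by the tool step_arm, never from a script. Its argument "rows" is a list of rows, each a list of 6 numbers: the shift along the world's x, y, z in m, then the turn, a rotation vector about the world's x, y, z in degrees. A call has 1 to 12 rows; each row shifts and turns the commanded pose from where the row before left it; what a row does not reach is not made up. A row lasts 1/8 s, in which the tool goes at most 62.5 mm and 10.7 degrees, less where a joint would pass 70% of its speed; a pose out of reach is approached as far as the arm can. A call is refused whole if a number of a shift passes 0.0625 or a number of a turn 10.7, either way. A call with a gripper value outside its range is refused whole. "jaw" is the finger opening in m, from 0 to 0.087, set as the call begins (left out, the last holds). The fingers move at their own pace and stop on an object; "squeeze" is the grip in N (left out, the last holds). Time passes only in rows, so rows that do not move let the fingers close. It gives the time, the measured TCP pose, the force, the opening and the grip force at its end, in the units of the state.
- get_obs(): the state, without advancing time (a new reading comes with each control period).
- camera(name): name is "scene" or "top"; returns a dict with "pixels" (400x640x3 uint8, blue, green, red), "depth" (400x640 float32, m along the optical axis (not along the pixel's ray), 0 where there is no reading), "fov_y" (degrees; the focal length in pixels is half the picture's height over the tangent of half this angle, whatever the lens; pixels are square), "cx", "cy" (the principal point, pixels), "extrinsics" (4x4, takes a point from camera to world coordinates). Camera axes: x right, y up, looking along -z (the intrinsics and any distortion apply to the point x, -y, -z); pixel columns grow to the right and rows downward; lengths in m; the calibration is good to about 2 mm. A picture is of the moment at which its call begins.
- hand_in(): hands the job in; it is judged then, once.
Trained networks look in the newest picture that a camera, given by its name, has taken for a name from the list of things; names that differ only in an ending like _2 or _b are one class to them, and where a whole thing is asked for, a point or a joint stands for the part that bears it (a point fixed in the world has none). Each returns a list of dicts, best first, with "confidence" (0 to 1); they miss things now and then, are a little off and sometimes report something else, mostly with a low value. They report only what shows in the picture. A call takes as long as a camera call. They do not tell look-alikes from the thing itself.
- cut_out(label, camera): "region" (400x640 bool, what is visible of it) and "extent" ([centre column, centre row, width, height] in pixels, round what is visible of it).
The state is a dict: "time": time; "q": joint angles; "joint_velocities": joint speeds; "joint_torque": joint torques, N m; "position": TCP position; "tool_rot": TCP orientation; "ft_force": force on the tool from outside, world axes, zero at the start; "moment": the same for the moment, N m; "grip_width": finger opening in m; "grip_force": force on a finger pad.
Only numpy, scipy, OpenCV 4.12 (cv2) and the standard library are available. Lean on these libraries where they do the work, as an engineer would, in place of code of your own. Each camera call takes 0.05 s, during which the arm holds its last target. There are 200 camera calls.

TASK

Stand the four amber jars on the four round pads of the white tray in order of size, one jar on the middle of each pad, with the largest on the pad next to the steel spring latch and the smallest at the other end. Keep the jars upright, set each one down gently rather than dropping it, and leave the blue cartridge, the protractor and the screwdriver where they lie.

Things in the scene. Friction and masses are not known exactly. Their poses are not given: they have to be found in the camera images.
- jar_a: the smallest of four amber glass jars, round, each closed with a black twist cap as wide as the jar: 30 mm across, 45 mm tall including the 16 mm cap. Loose, starts upright on the board. Origin: centre of its underside; z along its axis, up
- jar_b: the second smallest of four amber glass jars, round, each closed with a black twist cap as wide as the jar: 37 mm across, 56 mm tall including the 16 mm cap. Loose, starts upright on the board. Origin: centre of its underside; z along its axis, up
- jar_c: the second largest of four amber glass jars, round, each closed with a black twist cap as wide as the jar: 44 mm across, 68 mm tall including the 16 mm cap. Loose, starts upright on the board. Origin: centre of its underside; z along its axis, up
- jar_d: the largest of four amber glass jars, round, each closed with a black twist cap as wide as the jar: 51 mm across, 80 mm tall including the 16 mm cap. Loose, starts upright on the board. Origin: centre of its underside; z along its axis, up
- pad_1: one of four equal round dark rubber pads, 62 mm across, 2 mm thick, in a straight row 74 mm apart in the fixed white tray; an end pad. Origin: centre of its underside, 6 mm above the board (so its top is at 8 mm); y along the row from pad_1 to pad_4, x across. Tray 380 x 120 mm, rim 12 mm above the board
- pad_2: one of four equal round dark rubber pads, 62 mm across, 2 mm thick, in a straight row 74 mm apart in the fixed white tray; inner pad, next to end pad pad_1. Origin: centre of its underside, 6 mm above the board (so its top is at 8 mm); y along the row from pad_1 to pad_4, x across. Tray 380 x 120 mm, rim 12 mm above the board
- pad_3: one of four equal round dark rubber pads, 62 mm across, 2 mm thick, in a straight row 74 mm apart in the fixed white tray; inner pad, next to end pad pad_4. Origin: centre of its underside, 6 mm above the board (so its top is at 8 mm); y along the row from pad_1 to pad_4, x across. Tray 380 x 120 mm, rim 12 mm above the board
- pad_4: one of four equal round dark rubber pads, 62 mm across, 2 mm thick, in a straight row 74 mm apart in the fixed white tray; an end pad. Origin: centre of its underside, 6 mm above the board (so its top is at 8 mm); y along the row from pad_1 to pad_4, x across. Tray 380 x 120 mm, rim 12 mm above the board
- latch: steel spring latch, a low bridge 70 mm long across the tray, 20 mm wide, 18 mm high, fixed at one end of the row, 57 mm beyond the centre of the end pad there. Which end varies; the other end has only a plain white bar 8 mm high. Origin: centre of its underside, 6 mm above the board; axes as the pads'
- cartridge: bystander: blue plastic cartridge body, 60 x 28 x 20 mm, lying loose left of the tray. Origin: centre of its underside
- protractor: bystander: steel half-round protractor plate, 112 mm wide, 4 mm thick, lying loose at the right. Origin: middle of its straight bar, underside
- screwdriver: bystander: short aluminium torque screwdriver, 130 mm long, lying loose at the right. Origin: underside of the tool, x along it
There are look-alikes about, which are no part of the job. What is shaped like the jar_d but green or turquoise is not meant.

How it is judged:
By the outcome, as a careful person would: the job done as asked, in the order asked, and still so for the second after the job is handed in, with the robot touching nothing.
It also fails if it takes over 109 s, if anything falls off the work surface, if the arm or the gripper's body presses on something with over 40 N, if the wrist force passes 120 N, or if a joint passes its speed limit or range.

## Working session

There is one attempt and no reset: what is moved stays moved. The work goes in short steps, Python scripts to look and compute and a tool call to move; the robot and the scene stay as the last step left them, time stands still between calls to the robot, and variables do not carry over. Pictures are saved under pics/ and viewed, at most 14 in all, crops included, and the job is handed in when it is done.

Besides the shell and the picture viewer there is one more tool, called after "Call:" as name([rows], argument=value, ...), one row to a line, values as JSON. step_arm: Moves the arm, as the interface text tells. Its arguments: {"type":"object","properties":{"rows":{"type":"array"},"jaw":{"type":"number"},"squeeze":{"type":"number"}},"required":["rows"]}

```bash
ls; mkdir -p pics; python3 - <<'E'
from rig import *
import cv2
for n in("top","scene"):
    c=camera(n); cv2.imwrite(f"pics/{n}0.png",c["pixels"]); print(n,c["fov_y"],c["cx"],c["cy"],c["extrinsics"].round(3).tolist(),[k for k in c])
o=get_obs();print(o,robot)
try: print(robot.tip_extent)
except Exception as e: print(e)
E
```

```text
pics
top 44.37195504114748 332.619097456271 209.8799322204505 [[0.006, 0.994, -0.107, 0.409], [-1.0, 0.003, -0.022, -0.019], [-0.021, 0.107, 0.994, 1.439], [0.0, 0.0, 0.0, 1.0]] ['pixels', 'depth', 'fov_y', 'cx', 'cy', 'extrinsics']
scene 53.33241923230031 325.0003274965104 201.33191697281626 [[0.085, -0.649, 0.756, 1.301], [0.996, 0.068, -0.053, -0.062], [-0.017, 0.758, 0.652, 0.68], [0.0, 0.0, 0.0, 1.0]] ['pixels', 'depth', 'fov_y', 'cx', 'cy', 'extrinsics']
{'time': 0.1, 'q': array([-1.32248532e+00,  5.28372098e-01,  1.43377184e+00, -2.91010019e-06,
        1.18141909e+00, -1.78503966e-01]), 'joint_velocities': array([-0.00177015, -0.0041004 , -0.00242682, -0.00186676,  0.00077706,
       -0.00185382]), 'joint_torque': array([-2.18959731e-04, -4.40985131e+01, -1.77149624e+01,  6.33526803e-02,
        5.34025335e-02, -5.51208052e-05]), 'position': array([ 0.25868019, -0.56861356,  0.40387057]), 'tool_rot': array([ 9.77314322e-01,  2.11791750e-01, -3.57243081e-05, -9.84540717e-04]), 'ft_force': array([ 0.22509572,  0.83101373, -0.06370241]), 'moment': array([ 0.00532106, -0.01994856,  0.04788715]), 'grip_force': 0.0, 'grip_width': 0.087101193693934} <Robot object at 0x7f248d7fba10>
0.1822
```

View pics/top0.png

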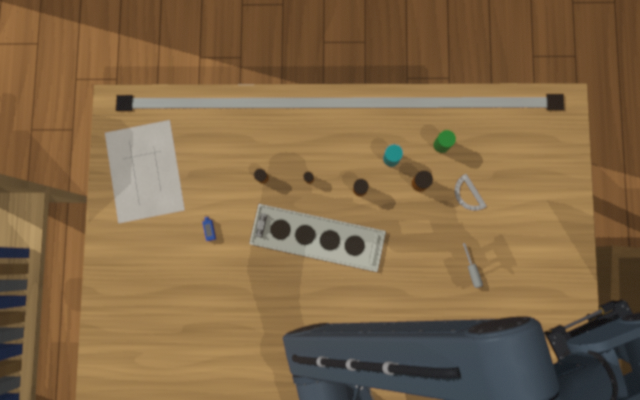

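View pics/scene0.png

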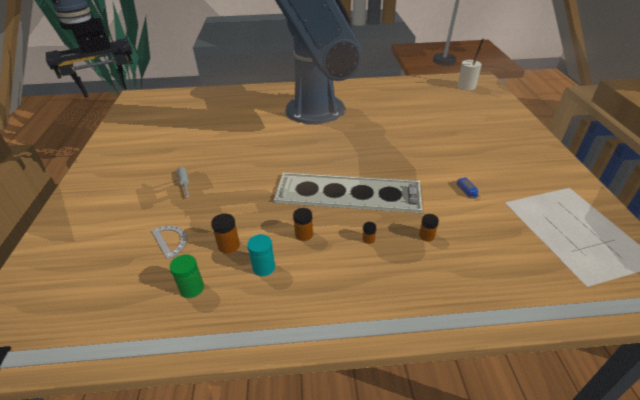

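The top view shows amber jars with black caps at (261,175), (308,177), (361,187) and (423,180). The teal (393,155) and green (445,141) ones are look-alikes. The tray pads are at (280,229) to (355,245), with the latch at the left end at (263,226). The scene view agrees, with the latch at (413,193).

```bash
cat > h.py <<'E'
from rig import *
import numpy as np, cv2
def cloud(n):
    c=camera(n); d=c["depth"]; f=200/np.tan(np.radians(c["fov_y"]/2))
    v,u=np.mgrid[:400,:640]
    P=np.stack([(u-c["cx"])/f*d,-(v-c["cy"])/f*d,-d,np.ones_like(d)],-1)@c["extrinsics"].T
    return c["pixels"],np.where(d[...,None]>0,P[...,:3],np.nan)
E
python3 - <<'E'
from h import *
for n,seeds,pads in(("top",[(308,177),(261,175),(361,187),(423,180)],[(280,229),(305,235),(330,240),(355,245),(263,226),(393,155),(445,141)]),
 ("scene",[(369,226),(430,220),(303,214),(224,221)],[(391,194),(362,192),(335,190),(307,188),(413,193)])):
    img,P=cloud(n); print(n)
    Z=P[...,2]
    for s in seeds:
        x,y=s; zt=np.nanmedian(Z[y-1:y+2,x-1:x+2])
        w=np.zeros(Z.shape,bool); w[y-14:y+15,x-20:x+21]=1
        m=w&(Z>zt-.005)&(Z<zt+.006); q=P[m]
        (cx,cy),r=cv2.minEnclosingCircle(q[:,:2].astype(np.float32))
        print(s,"top z",zt.round(4),"mean",q.mean(0).round(4),"circ",round(cx,4),round(cy,4),"r",round(r,4),m.sum())
    g=img.max(2).astype(int)
    for s in pads[:4]:
        x,y=s; k=g[y,x]; m=((g<k+45)).astype(np.uint8)
        nl,L=cv2.connectedComponents(m); q=P[L==L[y,x]]
        print(s,q.mean(0).round(4),np.ptp(q[:,:2],axis=0).round(3),len(q))
    for s in pads[4:]: print(s,P[s[1],s[0]].round(4))
    big=cv2.resize(img[120:290,190:490] if n=="top" else img[150:300,140:480],None,fx=2.3,fy=2.3,interpolation=2)
    cv2.imwrite(f"pics/{n}c.png",big)
E
```

```text
top
(308, 177) top z 0.0478 mean [0.6577 0.084  0.0459] circ 0.6575 0.0839 r 0.015 72
(261, 175) top z 0.054 mean [0.6604 0.2214 0.0556] circ 0.6607 0.2211 r 0.0183 119
(361, 187) top z 0.0683 mean [ 0.626  -0.0676  0.0684] circ 0.6259 -0.0679 r 0.0227 182
(423, 180) top z 0.0811 mean [ 0.6442 -0.2438  0.0805] circ 0.6449 -0.2432 r 0.0258 231
(280, 229) [nan nan nan] [nan nan] 312
(305, 235) [0.49   0.0934 0.008 ] [0.056 0.059] 307
(330, 240) [nan nan nan] [nan nan] 311
(355, 245) [nan nan nan] [nan nan] 306
(263, 226) [0.5143 0.2164 0.0054]
(393, 155) [ 0.7103 -0.1586  0.0815]
(445, 141) [ 0.7488 -0.3034  0.0885]
scene
(369, 226) top z 0.0442 mean [0.6602 0.0843 0.0436] circ 0.6577 0.0846 r 0.0165 112
(430, 220) top z 0.0555 mean [0.6636 0.2229 0.055 ] circ 0.6624 0.2258 r 0.0208 160
(303, 214) top z 0.0672 mean [ 0.6293 -0.0659  0.0667] circ 0.6277 -0.0664 r 0.0227 220
(224, 221) top z 0.0792 mean [ 0.6473 -0.2419  0.0788] circ 0.6449 -0.2421 r 0.0262 308
(391, 194) [0.5067 0.1666 0.0073] [0.059 0.06 ] 266
(362, 192) [0.4918 0.0942 0.0073] [0.061 0.058] 258
(335, 190) [nan nan nan] [nan nan] 257
(307, 188) [nan nan nan] [nan nan] 259
(413, 193) [0.5299 0.2206 0.0235]
```

View pics/topc.png

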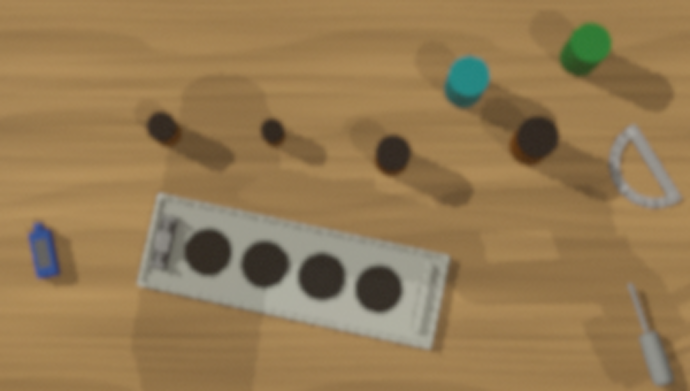

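View pics/scenec.png

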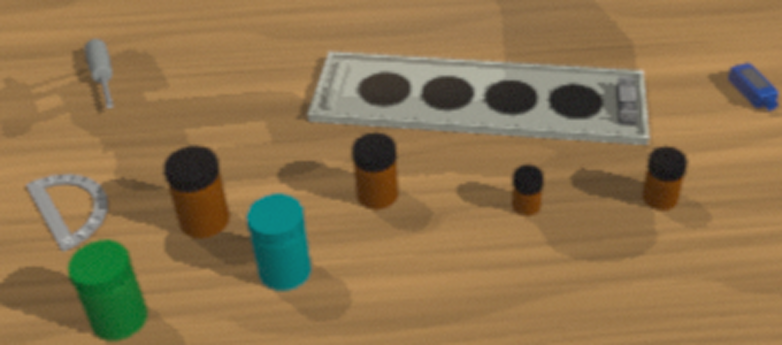

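The crops confirm the four amber jars with black caps. The look-alikes are plain teal and green, and the steel latch is at the +y end of the tray. Next, the pad centres by a row fit.

```bash
python3 - <<'E'
from h import *
for n,pads in(("top",[(280,229),(305,235),(330,240),(355,245)]),("scene",[(391,194),(362,192),(335,190),(307,188)])):
    img,P=cloud(n); g=img.max(2).astype(int); C=[]
    for x,y in pads:
        L=cv2.connectedComponents((g<g[y,x]+45).astype(np.uint8))[1]; C.append(np.nanmean(P[L==L[y,x]],0)[:2])
    C=np.array(C); print(n,C.round(4).tolist(),np.linalg.norm(np.diff(C,axis=0),axis=1).round(4))
    d=C[3]-C[0]; d=(C*np.array([-3,-1,1,3])[:,None]).sum(0); d/=np.linalg.norm(d)
    print("fit",[(C.mean(0)+d*.074*k).round(4).tolist() for k in(-1.5,-.5,.5,1.5)],np.degrees(np.arctan2(d[1],d[0])))
E
```

```text
top [[0.5049, 0.1663], [0.49, 0.093], [0.4749, 0.0203], [0.4593, -0.0515]] [0.0748 0.0743 0.0735]
fit [[0.505, 0.1657], [0.4898, 0.0932], [0.4747, 0.0208], [0.4595, -0.0516]] -101.8192341972053
scene [[0.5067, 0.1665], [0.4915, 0.0942], [0.4768, 0.0215], [0.4615, -0.051]] [0.0739 0.0742 0.0741]
fit [[0.5067, 0.1665], [0.4916, 0.0941], [0.4766, 0.0216], [0.4616, -0.0509]] -101.71061373557191
```

Call:
step_arm([
  [0.0322, 0.0272, -0.0087, 0, 0, 10.7],
  [0.0322, 0.0272, -0.0087, 0, 0, 10.7],
  [0.0322, 0.0272, -0.0087, 0, 0, 10.7],
  [0.0322, 0.0272, -0.0087, 0, 0, 10.7],
  [0.0322, 0.0272, -0.0087, 0, 0, 10.7],
  [0.0322, 0.0272, -0.0087, 0, 0, 0],
  [0.0322, 0.0272, -0.0087, 0, 0, 0],
  [0.0322, 0.0272, -0.0087, 0, 0, 0],
  [0.0322, 0.0272, -0.0087, 0, 0, 0],
  [0.0322, 0.0272, -0.0087, 0, 0, 0],
  [0.0322, 0.0272, -0.0087, 0, 0, 0],
  [0.0321, 0.0267, -0.0083, 0, 0, 0],
], jaw=0.087, squeeze=20)

```text
time: 1.8
position: [0.6461, -0.242, 0.3003]
tool_rot: [0.777, 0.629, -0.0, -0.0]
ft_force: [-0.1, 0.7, 0.2]
grip_width: 0.087
grip_force: 0.0
```

Call:
step_arm([
  [0, 0, 0, 0, 0, 0],
  [0, 0, 0, 0, 0, 0],
])

```text
time: 2.05
position: [0.6448, -0.243, 0.3005]
tool_rot: [0.777, 0.629, -0.0, -0.0]
ft_force: [0.2, 0.3, -0.3]
grip_width: 0.0872
grip_force: 0.0
```

Call:
step_arm([
  [0, 0, -0.02, 0, 0, 0],
  [0, 0, -0.03, 0, 0, 0],
  [0, 0, -0.025, 0, 0, 0],
  [0, 0, -0.011, 0, 0, 0],
  [0, 0, -0.005, 0, 0, 0],
  [0, 0, 0, 0, 0, 0],
])

```text
time: 2.8
position: [0.645, -0.2434, 0.21]
tool_rot: [0.778, 0.629, 0.0, 0.0]
ft_force: [-1.2, 0.3, -0.2]
grip_width: 0.0867
grip_force: 0.0
```

Call:
step_arm([
  [0, 0, 0, 0, 0, 0],
  [0, 0, 0, 0, 0, 0],
  [0, 0, 0, 0, 0, 0],
  [0, 0, 0, 0, 0, 0],
  [0, 0, 0, 0, 0, 0],
  [0, 0, 0, 0, 0, 0],
  [0, 0, 0, 0, 0, 0],
  [0, 0, 0, 0, 0, 0],
], jaw=0.04, squeeze=20)

```text
time: 3.8
position: [0.6448, -0.2429, 0.2099]
tool_rot: [0.777, 0.629, -0.0, -0.0]
ft_force: [-1.8, -0.4, 3.9]
grip_width: 0.0504
grip_force: 20.0
```

Call:
step_arm([
  [0, 0, 0.01, 0, 0, 0],
  [0, 0, 0.03, 0, 0, 0],
  [0, 0, 0.03, 0, 0, 0],
  [0, 0, 0.02, 0, 0, 0],
  [0, 0, 0, 0, 0, 0],
])

```text
time: 4.42
position: [0.6457, -0.2433, 0.3017]
tool_rot: [0.777, 0.629, 0.001, 0.002]
ft_force: [-0.8, 0.5, -1.8]
grip_width: 0.0505
grip_force: 20.0
```

Call:
step_arm([
  [-0.006, 0.018, 0, 0, 0, 0],
  [-0.012, 0.035, 0, 0, 0, 0],
  [-0.0139, 0.0409, 0, 0, 0, 0],
  [-0.0139, 0.0409, 0, 0, 0, 0],
  [-0.0139, 0.0409, 0, 0, 0, 0],
  [-0.0139, 0.0409, 0, 0, 0, 0],
  [-0.0139, 0.0409, 0, 0, 0, 0],
  [-0.0139, 0.0409, 0, 0, 0, 0],
  [-0.0139, 0.0409, 0, 0, 0, 0],
  [-0.0139, 0.0409, 0, 0, 0, 0],
  [-0.0098, 0.0288, 0, 0, 0, 0],
  [0, 0, 0, 0, 0, 0],
])

```text
time: 5.92
position: [0.5033, 0.1684, 0.2985]
tool_rot: [0.776, 0.631, -0.002, -0.001]
ft_force: [-0.1, -0.3, -1.9]
grip_width: 0.0505
grip_force: 20.0
```

Call:
step_arm([
  [0, 0, 0, 0, 0, 0],
  [0, 0, 0, 0, 0, 0],
])

```text
time: 6.18
position: [0.5062, 0.1653, 0.2994]
tool_rot: [0.778, 0.629, -0.0, -0.0]
ft_force: [-0.3, 0.1, -2.2]
grip_width: 0.0504
grip_force: 20.0
```

Call:
step_arm([
  [0, 0, -0.02, 0, 0, 0],
  [0, 0, -0.03, 0, 0, 0],
  [0, 0, -0.02, 0, 0, 0],
  [0, 0, -0.006, 0, 0, 0],
  [0, 0, -0.002, 0, 0, 0],
  [0, 0, -0.001, 0, 0, 0],
  [0, 0, 0, 0, 0, 0],
  [0, 0, 0, 0, 0, 0],
])

```text
time: 7.18
position: [0.5062, 0.1661, 0.2213]
tool_rot: [0.777, 0.629, 0.0, 0.0]
ft_force: [-0.4, -0.2, -2.8]
grip_width: 0.0504
grip_force: 20.0
```

Call:
step_arm([
  [0, 0, -0.001, 0, 0, 0],
  [0, 0, 0, 0, 0, 0],
])

```text
time: 7.42
position: [0.506, 0.1661, 0.2198]
tool_rot: [0.777, 0.629, 0.0, 0.0]
ft_force: [-0.9, 0.0, -1.7]
grip_width: 0.0506
grip_force: 20.0
```

Call:
step_arm([
  [0, 0, -0.001, 0, 0, 0],
  [0, 0, 0, 0, 0, 0],
])

```text
time: 7.68
position: [0.506, 0.166, 0.2186]
tool_rot: [0.777, 0.629, -0.0, -0.0]
ft_force: [0.5, -0.4, -1.8]
grip_width: 0.0507
grip_force: 20.0
```

Call:
step_arm([
  [0, 0, -0.001, 0, 0, 0],
  [0, 0, 0, 0, 0, 0],
])

```text
time: 7.92
position: [0.5061, 0.166, 0.2179]
tool_rot: [0.777, 0.629, 0.0, 0.0]
ft_force: [-0.3, 0.1, 0.1]
grip_width: 0.0505
grip_force: 20.0
```

Call:
step_arm([
  [0, 0, -0.0005, 0, 0, 0],
  [0, 0, 0, 0, 0, 0],
])

```text
time: 8.18
position: [0.506, 0.166, 0.2178]
tool_rot: [0.777, 0.629, 0.0, 0.0]
ft_force: [-1.5, 0.7, 4.4]
grip_width: 0.0505
grip_force: 20.0
```

Contact at .2178, so the jar is seated. Release, rise and move over jar C.

Call:
step_arm([
  [0, 0, 0, 0, 0, 0],
  [0, 0, 0, 0, 0, 0],
  [0, 0, 0, 0, 0, 0],
  [0, 0, 0, 0, 0, 0],
  [0, 0, 0, 0, 0, 0],
], jaw=0.087)

```text
time: 8.8
position: [0.5061, 0.166, 0.2172]
tool_rot: [0.777, 0.629, -0.0, -0.0]
ft_force: [-0.6, 0.2, 0.1]
grip_width: 0.0857
grip_force: 0.0
```

Call:
step_arm([
  [0, 0, 0.015, 0, 0, 0],
  [0, 0, 0.03, 0, 0, 0],
  [0, 0, 0.03, 0, 0, 0],
  [0, 0, 0.01, 0, 0, 0],
  [0.01, -0.02, 0, 0, 0, 0],
  [0.02, -0.039, 0, 0, 0, 0],
  [0.02, -0.039, 0, 0, 0, 0],
  [0.02, -0.039, 0, 0, 0, 0],
  [0.02, -0.039, 0, 0, 0, 0],
  [0.02, -0.039, 0, 0, 0, 0],
  [0.011, -0.0182, 0, 0, 0, 0],
  [0, 0, 0, 0, 0, 0],
])

```text
time: 10.3
position: [0.6272, -0.068, 0.3019]
tool_rot: [0.778, 0.628, -0.0, -0.0]
ft_force: [0.3, 0.3, 0.5]
grip_width: 0.0872
grip_force: 0.0
```

```bash
python3 - <<'E'
from h import *
img,P=cloud("top"); cv2.imwrite("pics/top1.png",cv2.resize(img[120:290,190:490],None,fx=2.3,fy=2.3)); Z=P[...,2]
m=(Z>.082)&(Z<.094)&(np.hypot(P[...,0]-.506,P[...,1]-.166)<.04);print(m.sum(),cv2.minEnclosingCircle(P[m][:,:2].astype(np.float32)),P[m].mean(0)); print(get_obs()["position"])
E
```

```text
216 ((0.5057042837142944, 0.16442371904850006), 0.025800710543990135) [0.50911491 0.163584   0.08751465]
[ 0.62649389 -0.06673016  0.30177179]
```

View pics/top1.png

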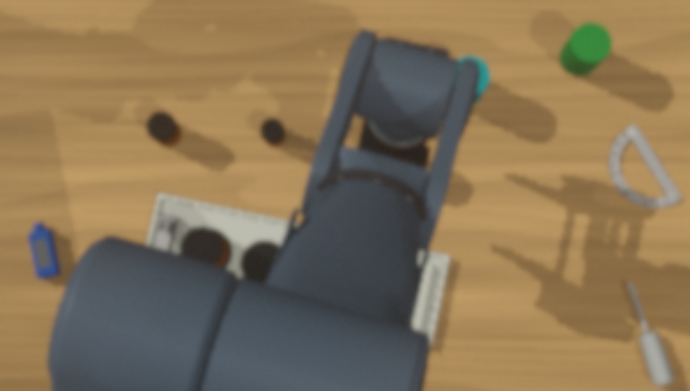

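The jar D cap is at crop (205,247), standing on the pad next to the latch and partly hidden by the arm. Now jar C.

Call:
step_arm([
  [0, 0, -0.02, 0, 0, 0],
  [0, 0, -0.03, 0, 0, 0],
  [0, 0, -0.03, 0, 0, 0],
  [0, 0, -0.012, 0, 0, 0],
  [0, 0, -0.0055, 0, 0, 0],
  [0, 0, 0, 0, 0, 0],
])

```text
time: 11.1
position: [0.6271, -0.0667, 0.2052]
tool_rot: [0.777, 0.629, 0.0, 0.0]
ft_force: [-0.6, 0.3, 0.3]
grip_width: 0.0867
grip_force: 0.0
```

Call:
step_arm([
  [0, 0, 0, 0, 0, 0],
  [0, 0, 0, 0, 0, 0],
  [0, 0, 0, 0, 0, 0],
  [0, 0, 0, 0, 0, 0],
  [0, 0, 0, 0, 0, 0],
  [0, 0, 0, 0, 0, 0],
  [0, 0, 0, 0, 0, 0],
  [0, 0, 0, 0, 0, 0],
], jaw=0.033)

```text
time: 12.1
position: [0.6268, -0.0672, 0.2047]
tool_rot: [0.777, 0.629, -0.0, -0.0]
ft_force: [-0.8, 0.5, 1.8]
grip_width: 0.0435
grip_force: 20.0
```

Call:
step_arm([
  [0, 0, 0.01, 0, 0, 0],
  [0, 0, 0.03, 0, 0, 0],
  [0, 0, 0.03, 0, 0, 0],
  [0, 0, 0.02, 0, 0, 0],
  [0, 0, 0, 0, 0, 0],
  [0, 0, 0, 0, 0, 0],
])

```text
time: 12.85
position: [0.6267, -0.0671, 0.2941]
tool_rot: [0.777, 0.629, -0.0, -0.0]
ft_force: [-1.1, -0.3, -2.0]
grip_width: 0.0436
grip_force: 20.0
```

Call:
step_arm([
  [-0.0108, 0.0128, 0, 0, 0, 0],
  [-0.025, 0.03, 0, 0, 0, 0],
  [-0.03, 0.035, 0, 0, 0, 0],
  [-0.03, 0.035, 0, 0, 0, 0],
  [-0.025, 0.03, 0, 0, 0, 0],
  [-0.015, 0.018, 0, 0, 0, 0],
  [0, 0, 0, 0, 0, 0],
  [0, 0, 0, 0, 0, 0],
  [0, 0, 0, 0, 0, 0],
])

```text
time: 13.98
position: [0.4924, 0.0927, 0.2948]
tool_rot: [0.778, 0.628, 0.001, 0.001]
ft_force: [-0.4, -0.9, -1.6]
grip_width: 0.0434
grip_force: 20.0
```

Call:
step_arm([
  [0, 0, -0.02, 0, 0, 0],
  [0, 0, -0.03, 0, 0, 0],
  [0, 0, -0.02, 0, 0, 0],
  [0, 0, -0.006, 0, 0, 0],
  [0, 0, -0.003, 0, 0, 0],
  [0, 0, -0.001, 0, 0, 0],
  [0, 0, 0, 0, 0, 0],
  [0, 0, 0, 0, 0, 0],
])

```text
time: 14.98
position: [0.4914, 0.0936, 0.2153]
tool_rot: [0.777, 0.629, 0.0, 0.0]
ft_force: [-0.6, 0.8, -2.2]
grip_width: 0.0437
grip_force: 20.0
```

Call:
step_arm([
  [0, 0, -0.001, 0, 0, 0],
  [0, 0, 0, 0, 0, 0],
])

```text
time: 15.22
position: [0.4912, 0.0936, 0.2138]
tool_rot: [0.777, 0.629, 0.0, 0.0]
ft_force: [-0.3, -0.6, -0.4]
grip_width: 0.0437
grip_force: 20.0
```

Call:
step_arm([
  [0, 0, -0.001, 0, 0, 0],
  [0, 0, 0, 0, 0, 0],
])

```text
time: 15.48
position: [0.4913, 0.0936, 0.2127]
tool_rot: [0.777, 0.629, 0.0, 0.0]
ft_force: [0.3, -0.5, -1.4]
grip_width: 0.0437
grip_force: 20.0
```

Call:
step_arm([
  [0, 0, -0.0005, 0, 0, 0],
  [0, 0, 0, 0, 0, 0],
])

```text
time: 15.72
position: [0.4913, 0.0936, 0.2127]
tool_rot: [0.777, 0.629, 0.0, 0.0]
ft_force: [-0.6, -0.1, 4.4]
grip_width: 0.0439
grip_force: 20.0
```

Call:
step_arm([
  [0, 0, 0, 0, 0, 0],
  [0, 0, 0, 0, 0, 0],
  [0, 0, 0, 0, 0, 0],
  [0, 0, 0, 0, 0, 0],
  [0, 0, 0, 0, 0, 0],
], jaw=0.087)

```text
time: 16.35
position: [0.4913, 0.0936, 0.2122]
tool_rot: [0.777, 0.629, -0.0, -0.0]
ft_force: [-0.4, -0.2, 0.5]
grip_width: 0.0836
grip_force: 0.0
```

Call:
step_arm([
  [0, 0, 0.015, 0, 0, 0],
  [0, 0, 0.03, 0, 0, 0],
  [0, 0, 0.03, 0, 0, 0],
  [0, 0, 0.01, 0, 0, 0],
  [0.015, 0.012, 0, 0, 0, 0],
  [0.03, 0.022, 0, 0, 0, 0],
  [0.04, 0.03, 0, 0, 0, 0],
  [0.04, 0.03, 0, 0, 0, 0],
  [0.03, 0.022, 0, 0, 0, 0],
  [0.0152, 0.0124, 0, 0, 0, 0],
  [0, 0, 0, 0, 0, 0],
  [0, 0, 0, 0, 0, 0],
])

```text
time: 17.85
position: [0.6605, 0.2215, 0.2966]
tool_rot: [0.777, 0.629, -0.001, -0.001]
ft_force: [-0.5, 0.3, -0.4]
grip_width: 0.0868
grip_force: 0.0
```

```bash
python3 - <<'E'
from h import *
for n in("top","scene"):
  img,P=cloud(n); Z=P[...,2]
  for c,z,nm in(((.506,.166),.088,"D"),((.491,.0936),.076,"C"),((.6615,.222),.056,"B"),((.658,.084),.045,"A")):
    m=(abs(Z-z)<.005)&(np.hypot(P[...,0]-c[0],P[...,1]-c[1])<.035)
    if m.sum()>20: print(n,nm,m.sum(),np.round(np.hstack(cv2.minEnclosingCircle(P[m][:,:2].astype(np.float32))),4),P[m].mean(0).round(4))
print(get_obs()["position"])
E
```

```text
top D 242 [0.5065 0.1637 0.0259] [0.5064 0.1639 0.0877]
top C 178 [0.4919 0.0927 0.0216] [0.4919 0.0924 0.0761]
top B 32 [0.6604 0.2115 0.0146] [0.6598 0.2104 0.0551]
top A 86 [0.6571 0.0838 0.0153] [0.6576 0.0837 0.0446]
scene D 217 [0.5079 0.1644 0.0264] [0.5101 0.1649 0.087 ]
scene C 159 [0.4936 0.0948 0.024 ] [0.4953 0.094  0.075 ]
scene B 158 [0.6629 0.223  0.019 ] [0.6637 0.2225 0.0549]
scene A 105 [0.6586 0.0841 0.0159] [0.6601 0.0847 0.0441]
[0.66056581 0.22130257 0.29704608]
```

Call:
step_arm([
  [0.0005, 0.0005, -0.02, 0, 0, 0],
  [0, 0, -0.03, 0, 0, 0],
  [0, 0, -0.03, 0, 0, 0],
  [0, 0, -0.015, 0, 0, 0],
  [0, 0, -0.006, 0, 0, 0],
  [0, 0, 0, 0, 0, 0],
])

```text
time: 18.7
position: [0.6621, 0.2225, 0.1963]
tool_rot: [0.777, 0.629, 0.0, 0.0]
ft_force: [-1.4, -0.2, 0.3]
grip_width: 0.0873
grip_force: 0.0
```

Call:
step_arm([
  [0, 0, 0, 0, 0, 0],
  [0, 0, 0, 0, 0, 0],
  [0, 0, 0, 0, 0, 0],
  [0, 0, 0, 0, 0, 0],
  [0, 0, 0, 0, 0, 0],
  [0, 0, 0, 0, 0, 0],
  [0, 0, 0, 0, 0, 0],
  [0, 0, 0, 0, 0, 0],
  [0, 0, 0, 0, 0, 0],
], jaw=0.027)

```text
time: 19.82
position: [0.6618, 0.2225, 0.1962]
tool_rot: [0.777, 0.629, -0.0, -0.0]
ft_force: [-1.4, -0.1, 0.3]
grip_width: 0.0365
grip_force: 20.0
```

Call:
step_arm([
  [0, 0, 0.01, 0, 0, 0],
  [0, 0, 0.03, 0, 0, 0],
  [0, 0, 0.04, 0, 0, 0],
  [0, 0, 0.03, 0, 0, 0],
  [0, 0, 0.01, 0, 0, 0],
  [0, 0, 0, 0, 0, 0],
  [0, 0, 0, 0, 0, 0],
])

```text
time: 20.7
position: [0.6614, 0.2223, 0.3146]
tool_rot: [0.777, 0.629, -0.001, -0.001]
ft_force: [0.8, 0.0, -1.0]
grip_width: 0.0365
grip_force: 20.0
```

Call:
step_arm([
  [-0.0141, -0.0153, 0, 0, 0, 0],
  [-0.028, -0.03, 0, 0, 0, 0],
  [-0.034, -0.037, 0, 0, 0, 0],
  [-0.034, -0.037, 0, 0, 0, 0],
  [-0.034, -0.037, 0, 0, 0, 0],
  [-0.028, -0.03, 0, 0, 0, 0],
  [-0.014, -0.015, 0, 0, 0, 0],
  [0, 0, 0, 0, 0, 0],
  [0, 0, 0, 0, 0, 0],
  [0, 0, 0, 0, 0, 0],
])

```text
time: 21.95
position: [0.4768, 0.0219, 0.3162]
tool_rot: [0.777, 0.63, 0.0, 0.0]
ft_force: [-0.5, 0.2, 0.3]
grip_width: 0.0363
grip_force: 20.0
```

Call:
step_arm([
  [0, 0, -0.02, 0, 0, 0],
  [0, 0, -0.03, 0, 0, 0],
  [0, 0, -0.03, 0, 0, 0],
  [0, 0, -0.018, 0, 0, 0],
  [0, 0, -0.008, 0, 0, 0],
  [0, 0, -0.003, 0, 0, 0],
  [0, 0, 0, 0, 0, 0],
  [0, 0, 0, 0, 0, 0],
])

```text
time: 22.95
position: [0.4761, 0.0212, 0.2079]
tool_rot: [0.777, 0.629, 0.0, 0.001]
ft_force: [0.4, 0.1, -1.0]
grip_width: 0.0363
grip_force: 20.0
```

Call:
step_arm([
  [0, 0, -0.001, 0, 0, 0],
  [0, 0, 0, 0, 0, 0],
])

```text
time: 23.2
position: [0.4759, 0.0212, 0.2065]
tool_rot: [0.777, 0.629, 0.0, 0.0]
ft_force: [-0.0, 0.3, -0.3]
grip_width: 0.0364
grip_force: 20.0
```

Call:
step_arm([
  [0, 0, -0.001, 0, 0, 0],
  [0, 0, 0, 0, 0, 0],
])

```text
time: 23.45
position: [0.4758, 0.0212, 0.2052]
tool_rot: [0.777, 0.629, -0.0, -0.0]
ft_force: [0.1, 0.1, -0.9]
grip_width: 0.0363
grip_force: 20.0
```

Call:
step_arm([
  [0, 0, -0.001, 0, 0, 0],
  [0, 0, 0, 0, 0, 0],
])

```text
time: 23.7
position: [0.4758, 0.0212, 0.2042]
tool_rot: [0.777, 0.629, -0.0, -0.0]
ft_force: [0.5, -0.3, -0.9]
grip_width: 0.0366
grip_force: 20.0
```

Call:
step_arm([
  [0, 0, -0.0003, 0, 0, 0],
  [0, 0, 0, 0, 0, 0],
])

```text
time: 23.95
position: [0.4758, 0.0212, 0.2041]
tool_rot: [0.777, 0.629, 0.0, 0.0]
ft_force: [-0.1, 0.3, 2.4]
grip_width: 0.0361
grip_force: 20.0
```

Call:
step_arm([
  [0, 0, 0, 0, 0, 0],
  [0, 0, 0, 0, 0, 0],
  [0, 0, 0, 0, 0, 0],
  [0, 0, 0, 0, 0, 0],
  [0, 0, 0, 0, 0, 0],
  [0, 0, 0, 0, 0, 0],
], jaw=0.087)

```text
time: 24.7
position: [0.4759, 0.0212, 0.2039]
tool_rot: [0.777, 0.629, 0.0, 0.0]
ft_force: [-0.1, 0.0, 0.8]
grip_width: 0.0843
grip_force: 0.0
```

Call:
step_arm([
  [0, 0, 0.015, 0, 0, 0],
  [0, 0, 0.03, 0, 0, 0],
  [0, 0, 0.03, 0, 0, 0],
  [0, 0, 0.015, 0, 0, 0],
  [0.015, 0.005, 0, 0, 0, 0],
  [0.03, 0.01, 0, 0, 0, 0],
  [0.04, 0.014, 0, 0, 0, 0],
  [0.04, 0.014, 0, 0, 0, 0],
  [0.037, 0.013, 0, 0, 0, 0],
  [0.0199, 0.007, 0, 0, 0, 0],
  [0, 0, 0, 0, 0, 0],
  [0, 0, 0, 0, 0, 0],
])

```text
time: 26.2
position: [0.6569, 0.0843, 0.2931]
tool_rot: [0.777, 0.629, -0.001, -0.001]
ft_force: [-0.5, 0.2, 0.2]
grip_width: 0.0868
grip_force: 0.0
```

Call:
step_arm([
  [0, 0, 0, 0, 0, 0],
])

```text
time: 26.32
position: [0.6568, 0.084, 0.2937]
tool_rot: [0.778, 0.629, -0.001, -0.001]
ft_force: [0.2, -0.8, -0.2]
grip_width: 0.087
grip_force: 0.0
```

Call:
step_arm([
  [0, 0, -0.02, 0, 0, 0],
  [0, 0, -0.03, 0, 0, 0],
  [0, 0, -0.03, 0, 0, 0],
  [0, 0, -0.016, 0, 0, 0],
  [0, 0, -0.0065, 0, 0, 0],
  [0, 0, 0, 0, 0, 0],
])

```text
time: 27.08
position: [0.6578, 0.0841, 0.1914]
tool_rot: [0.777, 0.629, 0.0, -0.0]
ft_force: [0.9, -0.2, 0.5]
grip_width: 0.0872
grip_force: 0.0
```

Call:
step_arm([
  [0, 0, 0, 0, 0, 0],
  [0, 0, 0, 0, 0, 0],
  [0, 0, 0, 0, 0, 0],
  [0, 0, 0, 0, 0, 0],
  [0, 0, 0, 0, 0, 0],
  [0, 0, 0, 0, 0, 0],
  [0, 0, 0, 0, 0, 0],
  [0, 0, 0, 0, 0, 0],
  [0, 0, 0, 0, 0, 0],
  [0, 0, 0, 0, 0, 0],
], jaw=0.02)

```text
time: 28.32
position: [0.6577, 0.0842, 0.1914]
tool_rot: [0.777, 0.629, -0.0, -0.0]
ft_force: [-0.2, -0.6, -0.9]
grip_width: 0.0295
grip_force: 20.0
```

Call:
step_arm([
  [0, 0, 0.01, 0, 0, 0],
  [0, 0, 0.03, 0, 0, 0],
  [0, 0, 0.04, 0, 0, 0],
  [0, 0, 0.03, 0, 0, 0],
  [0, 0, 0.01, 0, 0, 0],
  [0, 0, 0, 0, 0, 0],
  [0, 0, 0, 0, 0, 0],
])

```text
time: 29.2
position: [0.6571, 0.0842, 0.3099]
tool_rot: [0.777, 0.629, -0.001, -0.001]
ft_force: [0.0, 0.6, -1.1]
grip_width: 0.0292
grip_force: 20.0
```

Call:
step_arm([
  [-0.0152, -0.0105, 0, 0, 0, 0],
  [-0.03, -0.02, 0, 0, 0, 0],
  [-0.036, -0.025, 0, 0, 0, 0],
  [-0.036, -0.025, 0, 0, 0, 0],
  [-0.036, -0.025, 0, 0, 0, 0],
  [-0.029, -0.02, 0, 0, 0, 0],
  [-0.015, -0.01, 0, 0, 0, 0],
  [0, 0, 0, 0, 0, 0],
  [0, 0, 0, 0, 0, 0],
  [0, 0, 0, 0, 0, 0],
])

```text
time: 30.45
position: [0.4615, -0.051, 0.3114]
tool_rot: [0.777, 0.629, 0.0, 0.0]
ft_force: [0.6, 0.1, -0.1]
grip_width: 0.0293
grip_force: 20.0
```

Call:
step_arm([
  [0, 0, -0.02, 0, 0, 0],
  [0, 0, -0.03, 0, 0, 0],
  [0, 0, -0.03, 0, 0, 0],
  [0, 0, -0.018, 0, 0, 0],
  [0, 0, -0.008, 0, 0, 0],
  [0, 0, -0.003, 0, 0, 0],
  [0, 0, 0, 0, 0, 0],
  [0, 0, 0, 0, 0, 0],
])

```text
time: 31.45
position: [0.4608, -0.0513, 0.2031]
tool_rot: [0.777, 0.629, 0.0, 0.001]
ft_force: [0.3, 1.0, -1.5]
grip_width: 0.0287
grip_force: 20.0
```

Call:
step_arm([
  [0, 0, -0.001, 0, 0, 0],
  [0, 0, 0, 0, 0, 0],
])

```text
time: 31.7
position: [0.4606, -0.0513, 0.2017]
tool_rot: [0.777, 0.629, 0.0, 0.0]
ft_force: [-0.7, -0.2, -0.9]
grip_width: 0.0296
grip_force: 20.0
```

Call:
step_arm([
  [0, 0, -0.001, 0, 0, 0],
  [0, 0, 0, 0, 0, 0],
])

```text
time: 31.95
position: [0.4605, -0.0513, 0.2004]
tool_rot: [0.777, 0.629, -0.0, -0.0]
ft_force: [0.1, -0.0, -0.9]
grip_width: 0.0294
grip_force: 20.0
```

Call:
step_arm([
  [0, 0, -0.001, 0, 0, 0],
  [0, 0, 0, 0, 0, 0],
])

```text
time: 32.2
position: [0.4606, -0.0513, 0.1994]
tool_rot: [0.777, 0.629, -0.0, -0.0]
ft_force: [-0.5, -0.7, -0.9]
grip_width: 0.0292
grip_force: 20.0
```

Call:
step_arm([
  [0, 0, -0.0003, 0, 0, 0],
  [0, 0, 0, 0, 0, 0],
])

```text
time: 32.45
position: [0.4605, -0.0513, 0.1993]
tool_rot: [0.777, 0.629, 0.0, 0.0]
ft_force: [-0.8, -0.4, 1.7]
grip_width: 0.0289
grip_force: 20.0
```

Seated. Release, rise and move clear of the view.

Call:
step_arm([
  [0, 0, 0, 0, 0, 0],
  [0, 0, 0, 0, 0, 0],
  [0, 0, 0, 0, 0, 0],
  [0, 0, 0, 0, 0, 0],
  [0, 0, 0, 0, 0, 0],
  [0, 0, 0, 0, 0, 0],
], jaw=0.087)

```text
time: 33.2
position: [0.4606, -0.0513, 0.1991]
tool_rot: [0.777, 0.629, -0.0, 0.0]
ft_force: [-0.7, 0.1, -0.6]
grip_width: 0.0811
grip_force: 0.0
```

Call:
step_arm([
  [0, 0, 0.015, 0, 0, 0],
  [0, 0, 0.03, 0, 0, 0],
  [0, 0, 0.04, 0, 0, 0],
  [0, 0, 0.04, 0, 0, 0],
  [0, 0, 0.04, 0, 0, 0],
  [0, -0.03, 0.02, 0, 0, 0],
  [0, -0.04, 0, 0, 0, 0],
  [0, -0.045, 0, 0, 0, 0],
  [0, -0.045, 0, 0, 0, 0],
  [0, -0.045, 0, 0, 0, 0],
  [0, -0.045, 0, 0, 0, 0],
  [0, -0.045, 0, 0, 0, 0],
])

```text
time: 34.7
position: [0.46, -0.3474, 0.3852]
tool_rot: [0.777, 0.629, 0.0, 0.0]
ft_force: [0.8, 0.1, -0.4]
grip_width: 0.087
grip_force: 0.0
```

Call:
step_arm([
  [-0.02, -0.04, 0, 0, 0, 0],
  [-0.02, -0.04, 0, 0, 0, 0],
  [-0.02, -0.02, 0, 0, 0, 0],
  [0, 0, 0, 0, 0, 0],
  [0, 0, 0, 0, 0, 0],
])

```text
time: 35.33
position: [0.4006, -0.4455, 0.3847]
tool_rot: [0.777, 0.629, 0.0, -0.0]
ft_force: [0.2, 0.3, -0.2]
grip_width: 0.0873
grip_force: 0.0
```

```bash
python3 - <<'E'
from h import *
for n in("top","scene"):
  img,P=cloud(n); Z=P[...,2]; cv2.imwrite(f"pics/{n}9.png",img)
  for c,z,nm in(((.506,.166),.088,"D"),((.491,.0936),.076,"C"),((.4757,.0212),.064,"B"),((.4605,-.0513),.053,"A")):
    m=(abs(Z-z)<.005)&(np.hypot(P[...,0]-c[0],P[...,1]-c[1])<.035)
    if m.sum()>20: print(n,nm,m.sum(),np.round(np.hstack(cv2.minEnclosingCircle(P[m][:,:2].astype(np.float32))),4),P[m].mean(0).round(4))
print(get_obs()["position"])
E
```

```text
top D 239 [0.5064 0.164  0.026 ] [0.5062 0.1636 0.0878]
top C 180 [0.4929 0.0927 0.0225] [0.4919 0.0925 0.0759]
top B 124 [0.4772 0.0205 0.0181] [0.4767 0.0206 0.0635]
top A 81 [ 0.4613 -0.0517  0.0151] [ 0.4612 -0.0518  0.0529]
scene D 208 [0.5083 0.167  0.0261] [0.5098 0.1654 0.0871]
scene C 153 [0.4932 0.0942 0.0229] [0.495  0.0944 0.0749]
scene B 110 [0.4777 0.0231 0.02  ] [0.4798 0.0218 0.063 ]
scene A 71 [ 0.4627 -0.0504  0.0157] [ 0.4632 -0.0503  0.0516]
[ 0.40111626 -0.4451565   0.38450053]
```

View pics/top9.png

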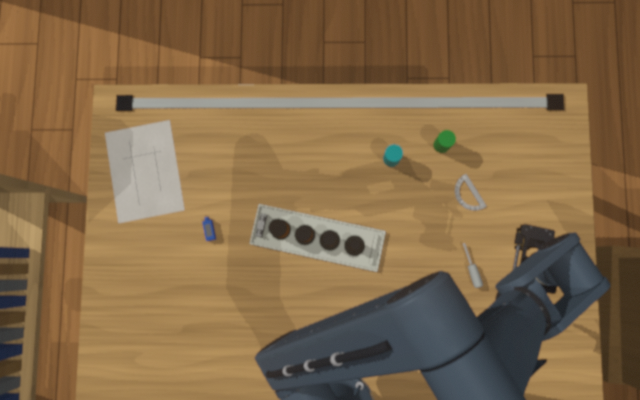

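View pics/scene9.png

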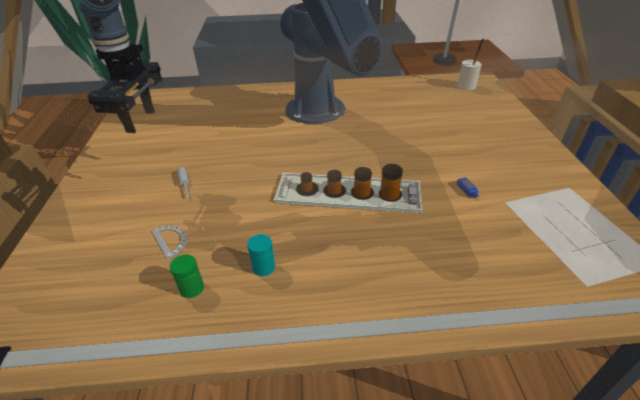

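The jars stand upright on the pads in order of size, from scene (391,183) next to the latch to (307,183) at the far end. Each is within about 2 mm of its pad centre, and the bystanders have not moved.

```bash
python3 -c "
from rig import *
print(hand_in())"
```

```text
the job is handed in; nothing more can be done
None
```

The four amber jars stand upright on the pads in order of size, largest next to the latch, each within about 2 mm of its pad centre by the cameras; the bystanders were left where they lay and the job is handed in at about 35 s (no verdict was returned).

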